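Scoop desiccant capsules onto the dispensary scale

ROBOT

A 6-joint arm with a two-finger parallel gripper is mounted at the origin on the work surface. World frame = base frame: x ahead of the robot, y to its left, z up, the work surface at z = 0. Lengths are in m, angles in degrees, forces in N, time in s.
With the tool pointing down it reaches from about 0.4 to 0.825 m from the base axis. Payload 7 kg.
Tool frame: the origin (TCP) lies on the centre line of the jaws, within the pads' length; the fingertips stand 19 mm ahead of it and the grasp point (between the pads) is the TCP (r.tips_ahead is the distance from the TCP to the fingertips, in m); z points along the fingers, y is the line along which they close (so a half turn about z gives the same grasp; the last joint's range is limited). The gripper opens to 88 mm and grips with 3 to 60 N. Pads are 19 mm wide; open, the fingers measure 130 mm over their backs; the gripper's body (78 mm by 193 mm) begins 47 mm behind the grasp point.
Start: joints at [-57.978, 20.546, 0.682, 0, -70.136, -16.507], TCP at [0.181, -0.65, 0.216] pointing down, gripper open.
Joint ranges: [-176.03, 176.03], [-82.01, 121.73], [-58.28, 71.71], [-173.87, 95.51], [-174.79, -0.11], [-173.66, 173.66]. Speed limits (degrees/s): [136.94, 136.94, 172.46, 180, 180, 180].

INTERFACE

Orientations are given as [roll, pitch, yaw] about the fixed x, y, z axes, in that order (R = Rz(yaw) Ry(pitch) Rx(roll)).
In Python, from plant import r, viewer, close_job gives the robot as it stands. The module is installed in compiled form; this text tells all that it offers.
- The arm moves only by the tool arm_command, never from a script. Its arguments are lists of equal length, an entry for each row: "travel": the shift along the world's x, y, z scaled (see below), a list of three; "delta_rot": the turn, a rotation vector about the world's x, y, z scaled (see below), a list of three. In form: {"travel": [[dx, dy, dz], ...], "delta_rot": [[rx, ry, rz], ...]}. A call has 1 to 20 rows; each row is the pose to reach, as a shift and turn from the pose commanded when the call began; what a row does not reach only later rows make up. The controller multiplies each number of a shift by 0.5 m and each number of a turn by 90 degrees. A row lasts 1/8 s, in which the tool goes at most 62.5 mm and 10.7 degrees, less where a joint would pass 70% of its speed; a pose out of reach is approached as far as the arm can. A call with a number of a shift or a turn outside -1 to 1 is refused whole. A call with a gripper value outside its range is refused whole. "grip" is the opening, from 0 (shut) to 1 (fully open), set as the call begins (left out, the last holds). The fingers move at their own pace and stop on an object; "newtons" is the grip in N (left out, the last holds). Time passes only in rows, so rows that repeat a pose let the fingers close. It gives the time, the measured TCP pose, the force, the opening and the grip force at its end, in the units of the state.
- r.get_state(): the state, without advancing time (a new reading comes with each control period).
- viewer.capture(name): name is "scene" or "top" or "wrist"; returns a dict with "img" (480x640x3 uint8, red, green, blue), "camera_matrix" (3x3 intrinsics, pixels), "R" (3x3) and "t" (3): a world point X has camera coordinates R X + t; the wrist camera has in their place "mount" (4x4, takes a point from camera to tool coordinates, whose origin is the TCP and whose axes are the flange's). Camera axes: x right, y down, z forward; pixel columns grow to the right and rows downward; lengths in m; the calibration is good to about 2 mm. A picture is of the moment at which its call begins: read the wrist's pose just before it. There is no depth.
- close_job(): hands the job in; it is judged then, once.
The state is a dict: "time_s": time; "joints": joint angles; "qd": joint speeds; "joint_torque": joint torques, N m; "tcp_pos": TCP position; "eef_rot": TCP orientation; "contact_force": force on the tool from outside, world axes, zero at the start; "moment": the same for the moment, N m; "gripper_width": finger opening in m; "gripper_force": force on a finger pad.
Only numpy, scipy, OpenCV 4.12 (cv2) and the standard library are available. Lean on these libraries where they do the work, as an engineer would, in place of code of your own. Each camera call takes 0.05 s, during which the arm holds its last target. There are 200 camera calls.

TASK

Use the hand scoop to transfer desiccant capsules from the black bin into the tray of the scale until its pointer is in the green (at least four of the six), without touching a capsule with the gripper, spilling any, or forcing the scoop against the bin. Then stand the scoop upright on the blue mat again. Leave the other things on the counter where they are.

Things in the scene. Friction and masses are not known exactly. Their poses are not given: they have to be found in the camera images.
- bin: Black open bin fixed to the counter, 60 mm high, 118 mm wide (y), sides and floor 4 mm thick, inside 110 mm wide. Origin on the underside; x runs along it, away from the robot give or take 0.35 rad. Flat inner floor from x = -105 to +120 mm; upright wall at +x; at -x a sloping front rises from (-105, z 4) to (-155, z 60) mm. At the start the six capsules lie at x -104 to -10 mm.
- scoop: Aluminium hand scoop, 120-180 g, standing on the mat on its flat underside. Pan 80 long (x) x 94 wide (y); floor 2 mm thick, full-length side walls 2 mm thick, 30 mm high, back wall 38 mm high at +x; open front at x = -40 mm. Origin: centre of the pan's underside, z up. At the start -x (the open front) points to the robot, give or take 0.7 rad. Its handle: see scoop_grip.
- scoop_lip (a point): Middle of the scoop's front lower edge, at (-40, 0, 0) mm in the scoop's frame, same axes.
- scoop_grip (a point): Point to hold the scoop by, at (58, 0, 98) mm in its frame, same axes. It lies on the centre line of the straight green handle (16 mm thick in y, 24 mm the other way, 110 mm long), 75 mm up from its foot at (39, 0, 26) mm. The handle leans backwards by 0.26 rad: up the handle is (0.257, 0, 0.966) in the scoop's axes.
- mat: Blue mat fixed to the counter, the scoop's place, 150 (x) x 130 (y) x 3 mm. Origin at the centre of its underside, x points away from the robot give or take 0.4 rad.
- scale: Spring scale fixed to the counter: white body 160 (x) x 150 (y) x 35 mm high; on its side away from the robot (+x) a grey plate 72 mm high, 50 mm wide, with a white-over-green colour strip. Origin at the centre of its underside; x points away from the robot give or take 0.3 rad.
- tray_in (a point): Centre of the inner floor of the scale's steel tray: an open tray 150 (x) x 140 (y) mm outside, 30 mm high, wall and floor 3 mm thick; its floor is 65 mm above the counter when empty, its rim 92 mm. Same axes as the scale. A red pointer on it moves down past the colour strip.
- tray (a joint): How far the tray has sunk, m: about 0.0005 empty, growing by 0.0025 for each capsule that lies in it (spring 40 N/m, end stop at 0.024). The pointer is in the green zone from 0.0093 on, which takes four capsules (0.0103).
- capsule0_mid (a point): Orange desiccant capsule of hard, slippery plastic (friction about 0.3): a round bar with hemispherical ends, 20 mm diameter, 26 mm long, 10 g, lying free on the bin floor at the start, free to roll; point at its middle.
- capsule1_mid (a point): Another such capsule; point at its middle.
- capsule2_mid (a point): Another such capsule; point at its middle.
- capsule3_mid (a point): Another such capsule; point at its middle.
- capsule4_mid (a point): Another such capsule; point at its middle.
- capsule5_mid (a point): Another such capsule; point at its middle.
- flask: Bystander: green drinking flask, 64 mm diameter, 180 mm tall, origin at the centre of its underside.
- jar: Bystander: amber glass jar with a white cap, 54 mm diameter, 75 mm tall, origin at the centre of its underside.
- carton: Bystander: small brown carton, 50 x 90 x 45 mm, origin at the centre of its underside.
- beaker: Bystander: white open beaker, 64 mm diameter, 70 mm tall, origin at the centre of its underside.
- pen: Bystander: blue pen lying down, 10 mm thick, 140 mm long, origin at its middle line, on the underside.

How it is judged (in metres and radians):
On the way, in this order (a step that is already met when the one before it is completed fails the run):
1. the scoop's front edge is down on the floor of the bin (x of scoop_lip in the frame of bin between -0.12 and 0.106 m and y of scoop_lip in the frame of bin between -0.056 and 0.056 m and z of scoop_lip in the frame of bin between 0 and 0.012 m), for 0.1 s.
2. four capsules or more weigh the tray down into the green, with neither scoop nor robot touching it (value of joint tray above 0.0093 m and contact force between each of scoop, the arm and tray below 0.05 N), for 0.3 s.
At the end, for the whole second after the job is handed in: The tray has sunk by more than 9.3 mm (four capsules or more) with nothing but capsules on it; every capsule is either in the tray or in the bin; the scoop stands upright (within 0.1 rad) and still on the mat, its origin within 60 mm (along mat x) and 55 mm (mat y) of the mat's centre (all of step 2 and ((x of capsule0_mid in the frame of bin between -0.155 and 0.12 m and y of capsule0_mid in the frame of bin between -0.056 and 0.056 m and z of capsule0_mid in the frame of bin between 0.005 and 0.065 m) or (x of capsule0_mid in the frame of tray_in between -0.074 and 0.074 m and y of capsule0_mid in the frame of tray_in between -0.069 and 0.069 m and z of capsule0_mid in the frame of tray_in between 0 and 0.06 m)) and ((x of capsule1_mid in the frame of bin between -0.155 and 0.12 m and y of capsule1_mid in the frame of bin between -0.056 and 0.056 m and z of capsule1_mid in the frame of bin between 0.005 and 0.065 m) or (x of capsule1_mid in the frame of tray_in between -0.074 and 0.074 m and y of capsule1_mid in the frame of tray_in between -0.069 and 0.069 m and z of capsule1_mid in the frame of tray_in between 0 and 0.06 m)) and ((x of capsule2_mid in the frame of bin between -0.155 and 0.12 m and y of capsule2_mid in the frame of bin between -0.056 and 0.056 m and z of capsule2_mid in the frame of bin between 0.005 and 0.065 m) or (x of capsule2_mid in the frame of tray_in between -0.074 and 0.074 m and y of capsule2_mid in the frame of tray_in between -0.069 and 0.069 m and z of capsule2_mid in the frame of tray_in between 0 and 0.06 m)) and ((x of capsule3_mid in the frame of bin between -0.155 and 0.12 m and y of capsule3_mid in the frame of bin between -0.056 and 0.056 m and z of capsule3_mid in the frame of bin between 0.005 and 0.065 m) or (x of capsule3_mid in the frame of tray_in between -0.074 and 0.074 m and y of capsule3_mid in the frame of tray_in between -0.069 and 0.069 m and z of capsule3_mid in the frame of tray_in between 0 and 0.06 m)) and ((x of capsule4_mid in the frame of bin between -0.155 and 0.12 m and y of capsule4_mid in the frame of bin between -0.056 and 0.056 m and z of capsule4_mid in the frame of bin between 0.005 and 0.065 m) or (x of capsule4_mid in the frame of tray_in between -0.074 and 0.074 m and y of capsule4_mid in the frame of tray_in between -0.069 and 0.069 m and z of capsule4_mid in the frame of tray_in between 0 and 0.06 m)) and ((x of capsule5_mid in the frame of bin between -0.155 and 0.12 m and y of capsule5_mid in the frame of bin between -0.056 and 0.056 m and z of capsule5_mid in the frame of bin between 0.005 and 0.065 m) or (x of capsule5_mid in the frame of tray_in between -0.074 and 0.074 m and y of capsule5_mid in the frame of tray_in between -0.069 and 0.069 m and z of capsule5_mid in the frame of tray_in between 0 and 0.06 m)) and angle between scoop's own z axis and vertical below 0.1 rad and x of scoop in the frame of mat between -0.06 and 0.06 m and y of scoop in the frame of mat between -0.055 and 0.055 m and z of scoop in the frame of mat between -0.002 and 0.008 m and linear speed of scoop below 0.02 m/s); the robot touches nothing.
It fails at once if the gripper's fingers touch a capsule (contact force between the fingers and capsule0 above 0.3 N or contact force between the fingers and capsule1 above 0.3 N or contact force between the fingers and capsule2 above 0.3 N or contact force between the fingers and capsule3 above 0.3 N or contact force between the fingers and capsule4 above 0.3 N or contact force between the fingers and capsule5 above 0.3 N).
It fails at once if the scoop is forced against the bin with more than 60 N (contact force between scoop and bin above 60 N).
It fails at once if a bystander is shifted by more than 30 mm (distance of any of flask, jar, carton, beaker, pen from where it was at the start of the episode above 0.03 m).
It also fails if it takes over 72 s, if anything falls off the work surface, if the arm or the gripper's body presses on something with over 40 N, if the wrist force passes 120 N, or if a joint passes its speed limit or range.

## Working session

There is one attempt and no reset: what is moved stays moved. The work goes in short steps, Python scripts to look and compute and a tool call to move; the robot and the scene stay as the last step left them, time stands still between calls to the robot, and variables do not carry over. Pictures are saved under pics/ and viewed, at most 13 in all, crops included, and the job is handed in when it is done.

Besides the shell and the picture viewer there is one more tool, called after "Request:" by a JSON object that holds its "method" and its "body", one argument or row to a line. arm_command: Moves the arm, as the interface text tells. Shifts and turns lie within -1 to 1; 1 stands for 0.5 m of shift or 90 degrees of turn. Its arguments: {"type":"object","properties":{"travel":{"type":"array"},"delta_rot":{"type":"array"},"grip":{"type":"number"},"newtons":{"type":"number"}},"required":["travel","delta_rot"]}

```bash
mkdir -p pics; python3 - <<'E'
from plant import r, viewer
import cv2,pickle
print(r.get_state())
d={}
for n in("scene","top"):
    c=viewer.capture(n);d[n]=c
    cv2.imwrite(f"pics/{n}0.png",c["img"][:,:,::-1])
    print(n,c["camera_matrix"],c["R"],c["t"])
pickle.dump(d,open("c0.pkl","wb"))
E
```

```text
{'time_s': 0.0, 'joints': array([-5.79788792e+01,  2.05910539e+01,  6.33464070e-01, -2.08169826e-02,
       -7.01339166e+01, -1.65078807e+01]), 'qd': array([ 0.08485196, -0.14567109, -0.03511153, -0.05565183, -0.05956693,
       -0.04985054]), 'joint_torque': array([-1.21117257e-03, -5.82717526e+01,  2.93045640e+01,  6.99696332e+00,
        6.82184284e-03, -1.43486518e-04]), 'tcp_pos': array([ 0.18039264, -0.6499303 ,  0.21552244]), 'eef_rot': array([ 1.79906704e+02, -7.24132199e-03, -1.64493844e+02]), 'contact_force': array([-0.25706012, -0.02791097, -0.06468475]), 'moment': array([0.03276734, 0.00555754, 0.00672198]), 'gripper_force': 0.0, 'gripper_width': 0.08755411801042483}
scene [[444.16601537   0.         325.28229847]
 [  0.         444.16601537 240.3201499 ]
 [  0.           0.           1.        ]] [[ 0.81809713  0.57502571 -0.00790635]
 [ 0.32924431 -0.47960403 -0.81337455]
 [-0.47150319  0.66281627 -0.58168663]] [-0.4702486  -0.09561117  1.15422838]
top [[531.33672644   0.         315.79850167]
 [  0.         531.33672644 233.10744506]
 [  0.           0.           1.        ]] [[-0.01442241 -0.9998688   0.00737471]
 [-0.98410746  0.01288879 -0.17710556]
 [ 0.17698727 -0.0098118  -0.98416423]] [0.01080853 0.58855765 0.95105528]
```

View pics/scene0.png

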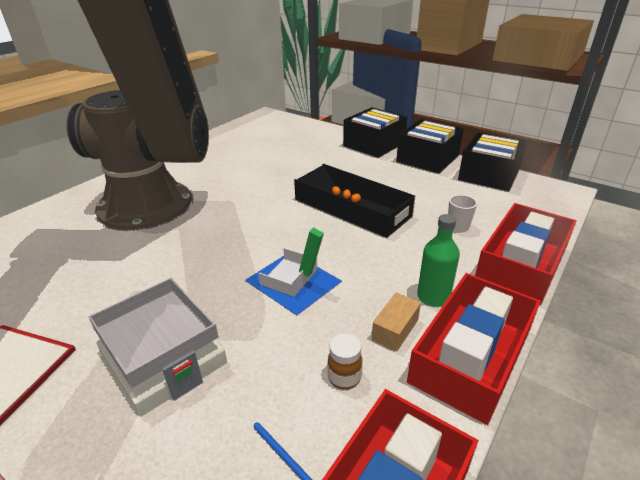

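View pics/top0.png

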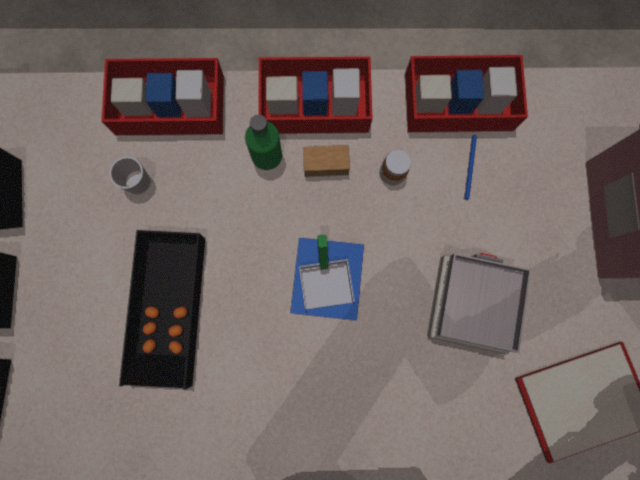

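The scene shows the bin (300–410, 165–230), scoop on mat (295, 275) and scale (160, 345). In the top view, the bin is at about (165, 310), the scoop at (327, 283), the mat at (328, 279) and the tray at (483, 305). All six capsules are around x 150–180, y 312–348. Next I'll enlarge these.

```bash
python3 - <<'E'
import cv2,pickle,numpy as np
d=pickle.load(open("c0.pkl","rb"))
t=d["top"]["img"][:,:,::-1]; s=d["scene"]["img"][:,:,::-1]
def crop(i,x,y,w,h,k): return cv2.resize(i[y:y+h,x:x+w],None,fx=k,fy=k,interpolation=cv2.INTER_CUBIC)
A=np.zeros((600,800,3),np.uint8)
def put(c,x,y): A[y:y+c.shape[0],x:x+c.shape[1]]=c
put(crop(t,110,220,105,175,3),0,0)      # bin
put(crop(t,285,230,90,100,3),320,0)     # mat
put(crop(s,240,220,110,100,3),320,300)  #scene scoop
put(crop(t,425,245,110,115,2),580,0)   
A=np.clip(A.astype(float)*1.4,0,255).astype(np.uint8)
cv2.imwrite("pics/crop0.png",A)
E
```

```text
(no output)
```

View pics/crop0.png

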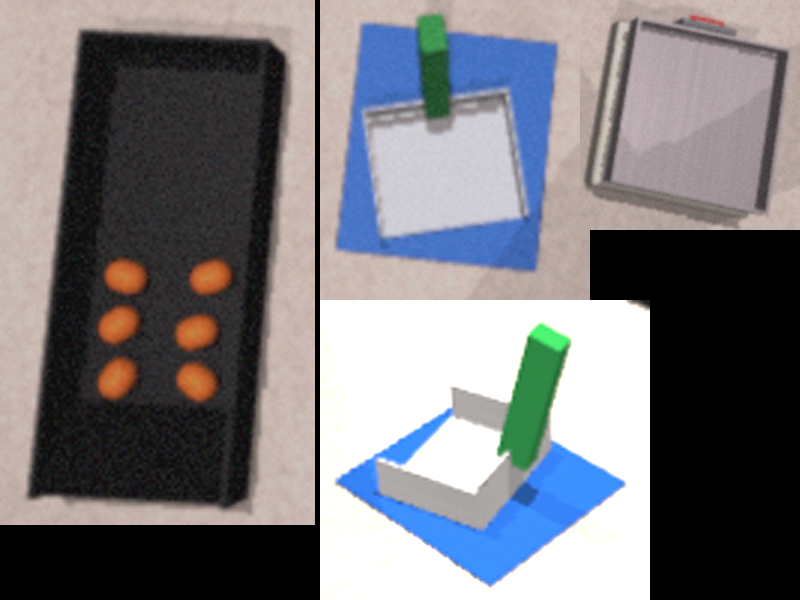

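```bash
cat > h.py <<'E'
import numpy as np, pickle
from scipy.optimize import least_squares
from scipy.spatial.transform import Rotation as Ro
d=pickle.load(open("c0.pkl","rb"))
def proj(c,X):
    p=(c["R"]@np.atleast_2d(X).T).T+c["t"]; p=p@c["camera_matrix"].T
    return p[:,:2]/p[:,2:]
def plane(c,uv,z):
    q=np.linalg.solve(c["camera_matrix"],[*uv,1]); o=-c["R"].T@c["t"]; v=c["R"].T@q
    return o+v*(z-o[2])/v[2]
def tri(uv1,uv2,c1=d["top"],c2=d["scene"]):
    f=lambda X:np.r_[proj(c1,X)[0]-uv1,proj(c2,X)[0]-uv2]
    s=least_squares(f,[.5,0,.05]); return s.x,np.abs(s.fun).max()
def fit(obs,x0,free=4):
    # obs: (cam, local mm, uv); unknown x,y,yaw,z
    L=np.array([o[1] for o in obs])/1000.
    def f(q):
        X=Ro.from_euler('z',q[2]).apply(L)+[q[0],q[1],q[3]]
        return np.concatenate([proj(d[o[0]],x)[0]-o[2] for o,x in zip(obs,X)])
    s=least_squares(f,x0,loss='soft_l1'); return s.x,f(s.x).reshape(-1,2).round(1)
E
python3 - <<'E'
from h import *
B=lambda x,y:(110+x/3,220+y/3); M=lambda x,y:(285+(x-320)/3,230+y/3); S=lambda x,y:(240+(x-320)/3,220+(y-300)/3); T=lambda x,y:(425+(x-580)/2,245+y/2)
np.set_printoptions(precision=4,suppress=True)
print("bin",fit([("top",(124,59,60),B(80,32)),("top",(124,-59,60),B(270,42)),("top",(120,55,4),B(115,68)),("top",(-105,55,4),B(80,402)),("top",(-157,59,60),B(30,495)),
 ("scene",(-157,59,60),(333,167)),("scene",(124,59,60),(413,197)),("scene",(-157,-59,60),(295,181))],[.5,.3,-.1,0]))
print("mat",fit([("top",(75,65,3),M(362,24)),("top",(75,-65,3),M(556,44)),("top",(-75,65,3),M(337,248)),("top",(-75,-65,3),M(535,270)),
 ("scene",(-75,-65,3),S(337,483)),("scene",(75,-65,3),S(490,585)),("scene",(75,65,3),S(625,484))],[.5,0,-.1,0]))
print("scoop",fit([("top",(40,47,38),M(362,110)),("top",(40,-47,38),M(508,92)),("top",(-40,47,30),M(382,238)),("top",(-40,-47,30),M(525,218)),
 ("scene",(-40,-47,0),S(380,492)),("scene",(-40,-47,30),S(378,460)),("scene",(40,-47,0),S(486,530)),("scene",(-40,47,30),S(453,388)),
 ("top",(39+.257*110,0,26+.966*110),M(432,22)),("scene",(39+.257*110,0,26+.966*110),S(550,338))],[.5,0,.1,0]))
print("tray",fit([("top",(75,70,92),T(638,20)),("top",(75,-70,92),T(786,50)),("top",(-75,70,92),T(597,187)),("top",(-75,-70,92),T(765,212)),
 ("scene",(-75,-70,92),(92,326)),("scene",(75,-70,92),(133,379)) ,("scene",(75,70,92),(214,324)),("scene",(-75,70,92),(169,283))],[.4,-.3,-.1,0]))
for p in [(125,276),(118,325),(117,379),(210,276),(196,331),(196,381)]: print(plane(d["top"],B(*p),.014))
# height triangulation of handle top
print(tri(M(432,22),S(550,338)))
E
```

```text
bin (array([ 0.4696,  0.289 , -0.0648, -0.0097]), array([[ 0.6,  0.5],
       [-0.4,  0.4],
       [-0.2, -4.3],
       [-1. , -0.1],
       [ 0.1, -0.1],
       [-9.8, -1.4],
       [ 0.9,  0.5],
       [-0.8,  0.8]]))
mat (array([ 0.5082, -0.0192, -0.1195, -0.0053]), array([[-0.4, -0.6],
       [ 0. , -0.5],
       [-0.6,  0.5],
       [ 0.1,  0.2],
       [-1.2, -0.3],
       [-0.1,  0.8],
       [ 0.2, -0. ]]))
scoop (array([ 0.4944, -0.0153,  0.1239, -0.0015]), array([[-0.5, -0.6],
       [-0.2, -1.3],
       [-1.5, -0.9],
       [ 0.1, -1.1],
       [-0.3,  0.7],
       [-1. , -0.1],
       [-1.6,  0.7],
       [-0.5, -1.3],
       [-0.4,  3.3],
       [-0.3,  0.1]]))
tray (array([ 0.4523, -0.297 , -0.1812, -0.0156]), array([[-4.3,  0.9],
       [-2.3, -1.4],
       [ 5.9, -0.3],
       [ 0. ,  0.5],
       [-2.9, -2.5],
       [-1.6,  0.6],
       [ 3.3,  2.9],
       [ 0.7, -0.7]]))
[0.4468 0.3175 0.014 ]
[0.4162 0.3207 0.014 ]
[0.3828 0.3199 0.014 ]
[0.4461 0.2636 0.014 ]
[0.4118 0.2714 0.014 ]
[0.3808 0.2704 0.014 ]
(array([ 0.5652, -0.0087,  0.1338]), np.float64(0.9419472175519559))
```

```bash
python3 - <<'E'
from h import *
import h
B=lambda x,y:(110+x/3,220+y/3);T=lambda x,y:(425+(x-580)/2,245+y/2)
np.set_printoptions(precision=4,suppress=True)
def fit0(obs,x0):
    L=np.array([o[1] for o in obs])/1000.
    def f(q):
        X=Ro.from_euler('z',q[2]).apply(L)+[q[0],q[1],0]
        return np.concatenate([proj(d[o[0]],x)[0]-o[2] for o,x in zip(obs,X)])
    s=least_squares(f,x0,loss='soft_l1'); return s.x,f(s.x).reshape(-1,2).round(1)
for X in (-155,-159):
 print("bin",fit0([("top",(124,59,60),B(80,32)),("top",(124,-59,60),B(270,42)),("top",(-105,55,4),B(80,402)),("top",(-105,-55,4),B(225,405)),("top",(X,59,60),B(30,495)),
  ("scene",(124,59,60),(413,197)),("scene",(X,-59,60),(295,181))],[.5,.3,-.1]))
for z in(4,60): print(z,plane(d["top"],B(115,68),z/1000),plane(d["top"],B(80,402),z/1000),plane(d["top"],B(80,32),z/1000))
print("tray",fit0([("top",(75,-70,92),T(786,50)),("top",(-75,-70,92),T(765,212)),("top",(-75,70,92),T(610,182)),("top",(75,70,92),T(638,20)),
 ("scene",(-75,-70,92),(92,326)),("scene",(75,-70,92),(133,379)) ,("scene",(75,70,92),(214,324)),("scene",(-75,70,92),(169,283))],[.4,-.3,-.1]))
for n,k,b in (("top",4,(110,215,165,250)),("scene",4,(285,155,135,85))):
    pass
import cv2
A=np.zeros((600,800,3),np.uint8)
s=d["scene"]["img"][155:240,285:420,::-1]; t=d["scene"]["img"][275:410,85:235,::-1]
a=cv2.resize(s,None,fx=4,fy=4,interpolation=cv2.INTER_CUBIC); A[:340,:540]=np.clip(a*1.0*2,0,255)
a=cv2.resize(t,None,fx=1.7,fy=1.7,interpolation=cv2.INTER_CUBIC); A[345:345+a.shape[0],:a.shape[1]]=a
t=d["top"]["img"][245:360,425:535,::-1]; a=cv2.resize(t,None,fx=2.2,fy=2.2,interpolation=cv2.INTER_CUBIC);A[345:345+a.shape[0],300:300+a.shape[1]]=a
cv2.imwrite("pics/crop1.png",A)
E
```

```text
bin (array([ 0.4696,  0.2863, -0.0626]), array([[ 0.3, -0.4],
       [-0.1, -0.6],
       [-1.1,  0.2],
       [ 8.4,  2.1],
       [ 0. , -0.6],
       [ 0.9, -2.6],
       [-1.1, -1.9]]))
bin (array([ 0.4708,  0.2862, -0.0632]), array([[ 0.4, -1. ],
       [-0. , -1.3],
       [-1. , -0.5],
       [ 8.5,  1.4],
       [-0.2,  1. ],
       [ 1.3, -2.4],
       [-1.9, -2.2]]))
4 [0.5826 0.3325 0.004 ] [0.3686 0.3457 0.004 ] [0.6069 0.3565 0.004 ]
60 [0.5733 0.3152 0.06  ] [0.3709 0.3277 0.06  ] [0.5963 0.3379 0.06  ]
tray (array([ 0.4551, -0.2976, -0.2033]), array([[ 2.1, -2.9],
       [ 2.6, -0.1],
       [ 0.9, -0.4],
       [-0.9, -2.5],
       [-4.6, -9.6],
       [-5.3, -5.3],
       [ 2.4, -2.1],
       [ 0.9, -6.8]]))
```

View pics/crop1.png

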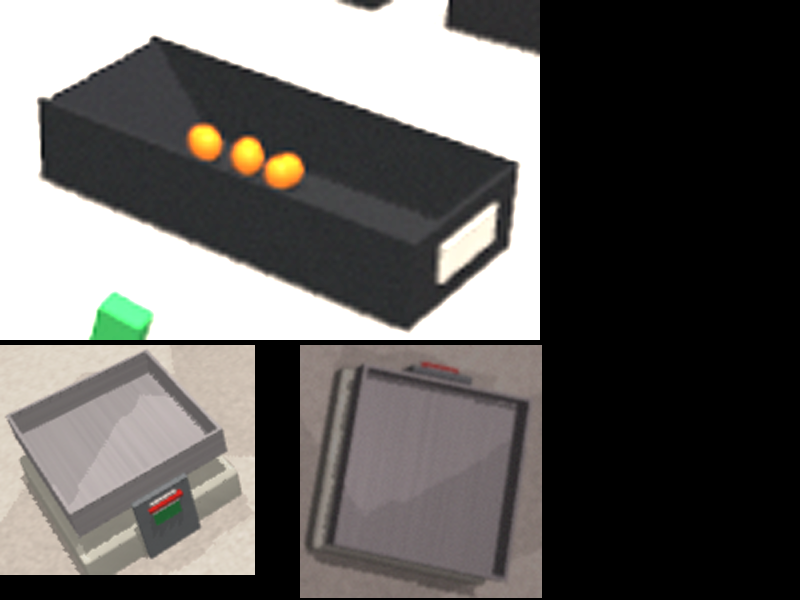

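The bin rim in the scene view is at (295.5, 180), (324, 165), (414, 196) and (389, 215.5). The tray rim is at (91, 316), (172, 279), (218, 326) and (131, 372). I'll refit with these.

```bash
python3 - <<'E'
from h import *
B=lambda x,y:(110+x/3,220+y/3)
np.set_printoptions(precision=4,suppress=True)
for X in(-155,-159):
 print("bin",fit([("top",(124,59,60),B(80,32)),("top",(124,-59,60),B(270,42)),("top",(X,59,60),B(30,495)),("top",(X,-59,60),B(230,502)),("top",(-105,55,4),B(80,402)),
 ("scene",(X,-59,60),(295.5,180)),("scene",(X,59,60),(323.8,165)),("scene",(124,59,60),(414,195.8)),("scene",(124,-59,60),(388.8,215.5)),("scene",(124,-59,0),(387.5,237)),("scene",(X,-59,0),(295.5,199.5))],[.5,.3,-.1,0]))
print("tray",fit([("top",(75,70,92),(454,257)),("top",(75,-70,92),(528.6,270.9)),("top",(-75,70,92),(440,336)),("top",(-75,-70,92),(518.2,351.8)),
 ("scene",(-75,-70,92),(90.9,316.2)),("scene",(75,-70,92),(130.9,372)) ,("scene",(75,70,92),(217.9,326.2)),("scene",(-75,70,92),(172,279.1))],[.4,-.3,-.1,0]))
# commands: pick
s=np.array([.4944,-.0153]);yaw=.1239
g=Ro.from_euler('z',yaw).apply([.058,0,.098])+[*s,0.001]; print("grip",g, np.degrees(yaw))
E
```

```text
bin (array([ 0.47  ,  0.2874, -0.0578, -0.0026]), array([[-0.2, -0.2],
       [-0.7, -0.8],
       [ 0.3, -0.8],
       [-0.3, -0.2],
       [-1. ,  0.1],
       [-1.2,  0. ],
       [-0.6, -1.2],
       [ 0.1, -0.7],
       [-0.8,  0.5],
       [-1.5,  1. ],
       [-0.1,  0.9]]))
bin (array([ 0.4718,  0.2876, -0.0579, -0.0034]), array([[-0.1, -1.1],
       [-0.7, -1.6],
       [ 0.2,  0.4],
       [-0.4,  1. ],
       [-0.9, -0.9],
       [-1.8,  0. ],
       [-1.2, -1.2],
       [ 0.8, -0.2],
       [-0.1,  1. ],
       [-0.8,  1.5],
       [-0.7,  0.9]]))
tray (array([ 0.4534, -0.2956, -0.2198, -0.0064]), array([[-2.1, -3.5],
       [-0.3, -1.7],
       [-1.6, -0.2],
       [-1.4,  0.6],
       [-1.1,  1.1],
       [-2.7,  3.1],
       [-1. , -1.9],
       [-0.1, -1. ]]))
grip [ 0.552  -0.0081  0.099 ] 7.098947081670899
```

Request:
{"method": "arm_command", "body": {
  "travel": [
    [0.743,1.0,0.0],
    [0.743,1.0,0.0],
    [0.743,1.0,0.0],
    [0.743,1.0,0.0],
    [0.743,1.0,0.0],
    [0.743,1.0,0.0],
    [0.743,1.0,0.0],
    [0.743,1.0,0.0],
    [0.743,1.0,0.0],
    [0.743,1.0,0.0],
    [0.743,1.0,0.0],
    [0.743,1.0,0.0]
  ],
  "delta_rot": [
    [0,0,-0.093],
    [0,0,-0.093],
    [0,0,-0.093],
    [0,0,-0.093],
    [0,0,-0.093],
    [0,0,-0.093],
    [0,0,-0.093],
    [0,0,-0.093],
    [0,0,-0.093],
    [0,0,-0.093],
    [0,0,-0.093],
    [0,0,-0.093]
  ],
  "grip": 1.0
}}

```text
time_s: 1.6
tcp_pos: [0.5517, -0.1502, 0.2159]
eef_rot: [180.0, -0.1, -172.8]
contact_force: [-0.4, -0.3, -0.3]
gripper_width: 0.0879
gripper_force: 0.0
```

Request:
{"method": "arm_command", "body": {
  "travel": [
    [0,0.284,0],
    [0,0.284,0],
    [0,0.284,0],
    [0,0.284,0],
    [0,0.284,-0.115],
    [0,0.284,-0.18],
    [0,0.284,-0.228],
    [0,0.284,-0.228],
    [0,0.284,-0.228]
  ],
  "delta_rot": [
    [0,0,0],
    [0,0,0],
    [0,0,0],
    [0,0,0],
    [0,0,0],
    [0,0,0],
    [0,0,0],
    [0,0,0],
    [0,0,0]
  ]
}}

```text
time_s: 2.72
tcp_pos: [0.5527, -0.0094, 0.1035]
eef_rot: [-180.0, 0.1, -172.9]
contact_force: [0.5, -0.3, 1.1]
gripper_width: 0.088
gripper_force: 0.0
```

Request:
{"method": "arm_command", "body": {
  "travel": [
    [0,0,0],
    [0,0,0],
    [0,0,0],
    [0,0,0],
    [0,0,0],
    [0,0,0],
    [0,0,0],
    [0,0,0]
  ],
  "delta_rot": [
    [0,0,0],
    [0,0,0],
    [0,0,0],
    [0,0,0],
    [0,0,0],
    [0,0,0],
    [0,0,0],
    [0,0,0]
  ],
  "grip": 0.0,
  "newtons": 60
}}

```text
time_s: 3.72
tcp_pos: [0.552, -0.0084, 0.1024]
eef_rot: [-180.0, -0.0, -172.9]
contact_force: [0.4, -0.1, -1.4]
gripper_width: 0.0159
gripper_force: 60.0
```

Request:
{"method": "arm_command", "body": {
  "travel": [
    [0,0,0.08],
    [0,0,0.196],
    [0.068,0.577,0.196],
    [0.068,0.577,0.196],
    [0.068,0.577,0.196],
    [0.068,0.577,0.196],
    [0.068,0.577,0.196],
    [0.068,0.577,0.196],
    [0.068,0.577,0.196],
    [0.068,0.577,0.196]
  ],
  "delta_rot": [
    [0,0,0],
    [0,0,0],
    [0,0,-0.116],
    [0,0,-0.116],
    [0,0,-0.116],
    [0,0,-0.116],
    [0,0,-0.116],
    [0,0,-0.116],
    [0,0,-0.116],
    [0,0,-0.116]
  ]
}}

```text
time_s: 4.97
tcp_pos: [0.586, 0.2791, 0.2005]
eef_rot: [-180.0, -0.0, 176.7]
contact_force: [0.5, -0.9, -0.6]
gripper_width: 0.0158
gripper_force: 60.0
```

```bash
python3 - <<'E'
from plant import r, viewer
import cv2,pickle,numpy as np
s=r.get_state();print({k:np.round(s[k],3) for k in("time_s","joints","tcp_pos","eef_rot","contact_force","moment")})
d={n:viewer.capture(n) for n in("scene","top","wrist")}
pickle.dump((s,d),open("c1.pkl","wb"))
w=d["wrist"];print(w["camera_matrix"],w["mount"])
A=np.zeros((600,800,3),np.uint8)
put=lambda c,x,y:A.__setitem__((slice(y,y+c.shape[0]),slice(x,x+c.shape[1])),c)
f=lambda c,k:cv2.resize(np.clip(c[:,:,::-1]*1.5,0,255).astype(np.uint8),None,fx=k,fy=k,interpolation=cv2.INTER_CUBIC)
put(f(w["img"],.75),0,0)
put(f(d["top"]["img"][195:395,100:240],2),500,0)
put(f(d["scene"]["img"][80:240,285:450],1.5),0,360)
cv2.imwrite("pics/c1.png",A)
E
```

```text
{'time_s': np.float64(4.975), 'joints': array([ 4.26560e+01,  1.87040e+01, -4.14300e+00, -3.00000e-03,
       -6.71680e+01, -1.36004e+02]), 'tcp_pos': array([0.586, 0.279, 0.2  ]), 'eef_rot': array([-1.79991e+02, -1.20000e-02,  1.76651e+02]), 'contact_force': array([ 0.541, -0.931, -0.57 ]), 'moment': array([-0.077, -0.057,  0.019])}
[[396.41950115   0.         313.75339771]
 [  0.         396.41950115 242.74926925]
 [  0.           0.           1.        ]] [[ 9.48346830e-04 -9.60946509e-01 -2.76732557e-01  7.46055461e-02]
 [ 9.99999196e-01  1.14442203e-03 -5.47034612e-04 -9.64071312e-04]
 [ 8.42369835e-04 -2.76731815e-01  9.60946821e-01 -1.66554602e-01]
 [ 0.00000000e+00  0.00000000e+00  0.00000000e+00  1.00000000e+00]]
```

View pics/c1.png

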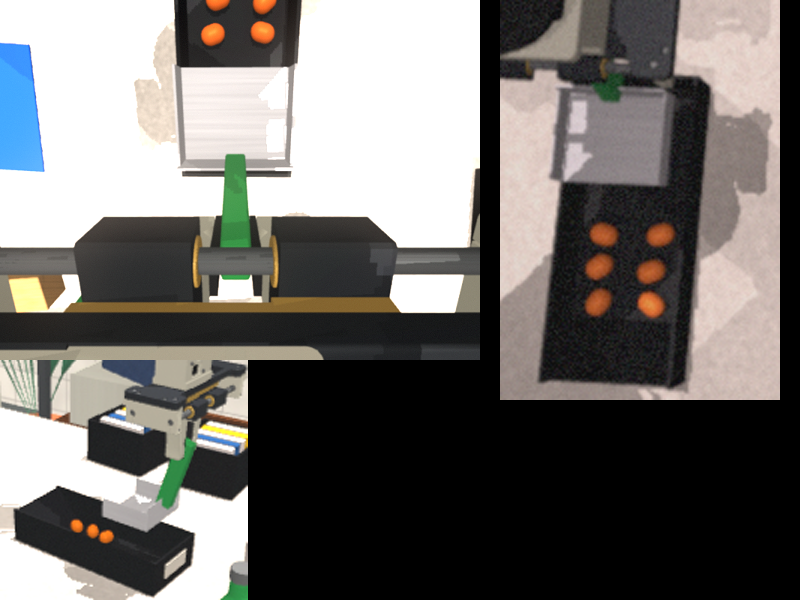

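The wrist view shows the scoop hanging square with its front wall tops at about (233, 87) and (397, 91), and capsules just beyond. The top view has it centred over the bin. I'll check the in-hand pose by projection.

```bash
python3 - <<'E'
from h import *
np.set_printoptions(precision=4,suppress=True)
s,d=pickle.load(open("c1.pkl","rb"));w=d["wrist"];M=np.linalg.inv(w["mount"])
# scoop->tool: tool x=-scoop x, y=+scoop y, z=-scoop z
def P(L,dp=0,dx=0,dz=0,dyaw=0,dy=0):
    v=np.array(L)/1000-[.058,0,.0994]
    v=Ro.from_euler('zy',[dyaw,dp]).apply(v)+[dx,dy,dz]
    T=np.c_[-v[:,0],v[:,1],-v[:,2]]; c=T@M[:3,:3].T+M[:3,3]; p=c@w["camera_matrix"].T; return p[:,:2]/p[:,2:]
L=[(-40,-47,30),(-40,47,30),(40,-47,38),(40,47,38),(-40,-45,2),(-40,45,2)]
print(P(L).round(0)*.75)
obs=np.array([(298,68),(175,65),(293,172),(177,169)])/.75
if P(L)[0,0]<P(L)[1,0]: obs=obs[[1,0,3,2]]
f=lambda q:(P(L[:4],*q)-obs).ravel()
q=least_squares(f,[0]*5).x;print("pitch,dx,dz,yaw,dy",q,f(q).round(1))
# same using top, at world
def fw(q,o,n):
    v=np.array(o)/1000-[.058,0,.0994]; v=Ro.from_euler('zy',[q[3],q[0]]).apply(v)+[q[1],q[4],q[2]]
    R=Ro.from_euler('xyz',s["eef_rot"],degrees=True); return proj(d[n],R.apply(np.c_[-v[:,0],v[:,1],-v[:,2]])+s["tcp_pos"])
print("top pred L (crop px)",((fw([0]*5,L,"top")-[100,195])*2+[500,0]).round(0))
E
```

```text
[[173.25  63.75]
 [300.    63.75]
 [177.   171.  ]
 [296.25 171.  ]
 [183.    66.75]
 [291.    67.5 ]]
pitch,dx,dz,yaw,dy [-0.0108  0.0005 -0.0062 -0.0194 -0.0019] [ 0.5  0.1  0.2 -0.4 -0.3  0.6 -0.5 -0.3]
top pred L (crop px) [[658. 183.]
 [548. 178.]
 [664.  89.]
 [555.  84.]
 [664. 185.]
 [561. 181.]]
```

Request:
{"method": "arm_command", "body": {
  "travel": [
    [0,0.001,-0.08],
    [0,0.001,-0.13],
    [0,0.001,-0.16],
    [0,0.001,-0.17],
    [0,0.001,-0.172],
    [0,0.001,-0.172]
  ],
  "delta_rot": [
    [0,-0.022,0],
    [0,-0.022,0],
    [0,-0.022,0],
    [0,-0.022,0],
    [0,-0.022,0],
    [0,-0.022,0]
  ]
}}

```text
time_s: 5.88
tcp_pos: [0.5866, 0.2809, 0.1154]
eef_rot: [179.8, 2.0, 176.7]
contact_force: [-0.9, 0.3, -2.1]
gripper_width: 0.0154
gripper_force: 60.0
```

Request:
{"method": "arm_command", "body": {
  "travel": [
    [0,0,-0.003],
    [0,0,-0.006],
    [0,0,-0.008],
    [0,0,-0.008]
  ],
  "delta_rot": [
    [0,0,0],
    [0,0,0],
    [0,0,0],
    [0,0,0]
  ]
}}

```text
time_s: 6.38
tcp_pos: [0.586, 0.2806, 0.1103]
eef_rot: [179.9, 2.0, 176.7]
contact_force: [-0.5, 1.1, -1.5]
gripper_width: 0.0156
gripper_force: 60.0
```

Request:
{"method": "arm_command", "body": {
  "travel": [
    [0,0,-0.002],
    [0,0,-0.004],
    [0,0,-0.006],
    [0,0,-0.006]
  ],
  "delta_rot": [
    [0,0,0],
    [0,0,0],
    [0,0,0],
    [0,0,0]
  ]
}}

```text
time_s: 6.88
tcp_pos: [0.586, 0.2806, 0.1073]
eef_rot: [179.9, 2.0, 176.7]
contact_force: [0.0, -0.7, -1.3]
gripper_width: 0.0155
gripper_force: 60.0
```

Request:
{"method": "arm_command", "body": {
  "travel": [
    [0,0,-0.002],
    [0,0,-0.004],
    [0,0,-0.004]
  ],
  "delta_rot": [
    [0,0,0],
    [0,0,0],
    [0,0,0]
  ]
}}

```text
time_s: 7.25
tcp_pos: [0.5866, 0.2808, 0.1062]
eef_rot: [179.9, 2.0, 176.7]
contact_force: [2.3, -0.9, 3.1]
gripper_width: 0.0155
gripper_force: 60.0
```

Request:
{"method": "arm_command", "body": {
  "travel": [
    [-0.012,0.0007,0],
    [-0.024,0.0014,0],
    [-0.036,0.0021,0],
    [-0.048,0.0028,0],
    [-0.06,0.0035,0],
    [-0.072,0.0042,0],
    [-0.084,0.005,0],
    [-0.096,0.0056,0],
    [-0.108,0.0063,0],
    [-0.12,0.007,0],
    [-0.132,0.0077,0],
    [-0.144,0.0084,0]
  ],
  "delta_rot": [
    [0,0,0],
    [0,0,0],
    [0,0,0],
    [0,0,0],
    [0,0,0],
    [0,0,0],
    [0,0,0],
    [0,0,0],
    [0,0,0],
    [0,0,0],
    [0,0,0],
    [0,0,0]
  ]
}}

```text
time_s: 8.75
tcp_pos: [0.5146, 0.2855, 0.1065]
eef_rot: [179.8, 2.1, 176.7]
contact_force: [3.2, -0.7, 5.1]
gripper_width: 0.0156
gripper_force: 60.0
```

```bash
cat > snap.py <<'E'
import sys
from plant import r, viewer
import cv2,pickle,numpy as np
s=r.get_state();print({k:np.round(s[k],3) for k in("time_s","joints","tcp_pos","eef_rot","contact_force")})
d={n:viewer.capture(n) for n in("scene","top","wrist")}
pickle.dump((s,d),open(sys.argv[1]+".pkl","wb"))
t=list(map(int,sys.argv[2].split(',')));c=list(map(int,sys.argv[3].split(',')))
A=np.zeros((600,800,3),np.uint8)
def put(i,b,k,x,y):
    i=i[b[1]:b[3],b[0]:b[2],::-1]; i=cv2.resize(np.clip(i*1.5,0,255).astype(np.uint8),None,fx=k,fy=k,interpolation=cv2.INTER_CUBIC)[:600-y,:800-x]
    A[y:y+i.shape[0],x:x+i.shape[1]]=i
put(d["wrist"]["img"],(0,0,640,480),.75,0,0)
put(d["top"]["img"],t,2,480,0); put(d["scene"]["img"],c,1.5,0,360)
cv2.imwrite(f"pics/{sys.argv[1]}.png",A)
E
python3 snap.py s2 100,215,260,395 270,100,450,250
```

```text
{'time_s': np.float64(8.75), 'joints': array([  49.102,   16.789,  -21.25 ,    1.989,  -50.538, -143.61 ]), 'tcp_pos': array([0.515, 0.286, 0.106]), 'eef_rot': array([179.797,   2.096, 176.734]), 'contact_force': array([ 3.192, -0.658,  5.148])}
```

View pics/s2.png

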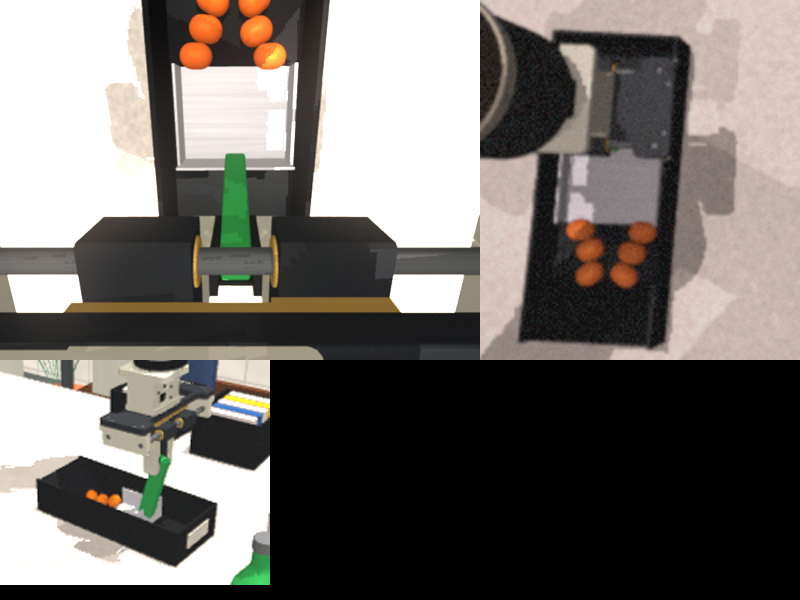

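Request:
{"method": "arm_command", "body": {
  "travel": [
    [-0.008,0.0005,0],
    [-0.016,0.001,0],
    [-0.024,0.0015,0],
    [-0.032,0.002,0],
    [-0.04,0.0024,0],
    [-0.048,0.0028,0],
    [-0.056,0.0033,0],
    [-0.064,0.0037,0],
    [-0.072,0.0042,0],
    [-0.08,0.0047,0],
    [-0.088,0.0051,0],
    [-0.088,0.0051,0]
  ],
  "delta_rot": [
    [0,0,0],
    [0,0,0],
    [0,0,0],
    [0,0,0],
    [0,0,0],
    [0,0,0],
    [0,0,0],
    [0,0,0],
    [0,0,0],
    [0,0,0],
    [0,0,0],
    [0,0,0]
  ]
}}

```text
time_s: 10.4
tcp_pos: [0.4708, 0.2881, 0.1064]
eef_rot: [179.8, 2.1, 176.7]
contact_force: [3.6, 0.3, 6.2]
gripper_width: 0.0156
gripper_force: 60.0
```

```bash
python3 snap.py s3 100,215,260,395 270,100,450,250
```

```text
{'time_s': np.float64(10.4), 'joints': array([  53.   ,   13.654,  -25.816,    2.141,  -49.227, -147.638]), 'tcp_pos': array([0.471, 0.288, 0.106]), 'eef_rot': array([179.8  ,   2.083, 176.738]), 'contact_force': array([3.554, 0.282, 6.155])}
```

View pics/s3.png

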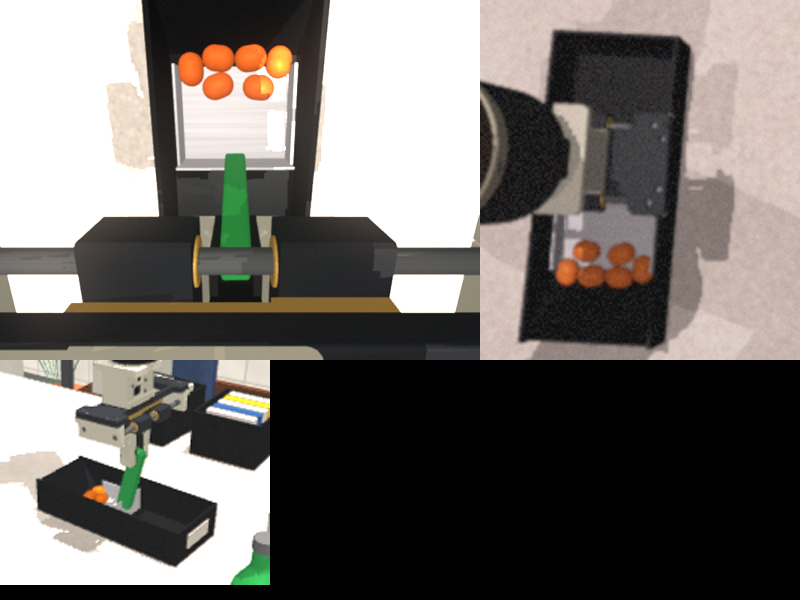

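Two capsules are inside and four sit at the lip, in a row against the slope (display 180–290, 62). I'll push on to the slope foot.

Request:
{"method": "arm_command", "body": {
  "travel": [
    [-0.003,0.0002,0],
    [-0.006,0.0004,0],
    [-0.009,0.0006,0],
    [-0.012,0.0007,0],
    [-0.012,0.0007,0]
  ],
  "delta_rot": [
    [0,0,0],
    [0,0,0],
    [0,0,0],
    [0,0,0],
    [0,0,0]
  ]
}}

```text
time_s: 11.18
tcp_pos: [0.4651, 0.2886, 0.1064]
eef_rot: [179.8, 2.1, 176.7]
contact_force: [3.3, -0.4, 6.2]
gripper_width: 0.0155
gripper_force: 60.0
```

Request:
{"method": "arm_command", "body": {
  "travel": [
    [-0.002,0.0001,0],
    [-0.004,0.0002,0],
    [-0.006,0.0003,0],
    [-0.006,0.0003,0]
  ],
  "delta_rot": [
    [0,0,0],
    [0,0,0],
    [0,0,0],
    [0,0,0]
  ]
}}

```text
time_s: 11.68
tcp_pos: [0.462, 0.2886, 0.1064]
eef_rot: [179.8, 2.1, 176.7]
contact_force: [4.9, 0.0, 6.6]
gripper_width: 0.0158
gripper_force: 60.0
```

```bash
python3 - <<'E'
import numpy as np
# relative to now: lip at bin foot; rows of (dx,dz) from current TCP
S=lambda a:(.098*np.cos(a)+.0994*np.sin(a),-.098*np.sin(a)+.0994*np.cos(a))
a0=np.radians(-2.3);x0,z0=S(a0)
for h in range(0,37,3):
    a=np.arcsin(h/80)*.97 if h else 0
    x,z=S(a); g=1.5 if h else 1.
    lx=-.893*h/1000+.001; lz=(h+g)/1000
    dx=lx+x-x0; dz=lz+z-z0; print(h,round(np.degrees(a),1),"mm",round(dx*1e3,1),round(dz*1e3,1),"cmd",round(dx*.998/.5,4),round(-dx*.058/.5,4),round(dz/.5,4),"rot",round((np.degrees(a)+2.3)/90,3))
E
```

```text
0 0.0 mm 5.1 -2.9 cmd 0.0101 -0.0006 -0.0057 rot 0.026
3 2.1 mm 5.9 -3.0 cmd 0.0119 -0.0007 -0.006 rot 0.049
6 4.2 mm 6.7 -3.7 cmd 0.0133 -0.0008 -0.0075 rot 0.072
9 6.3 mm 7.3 -4.6 cmd 0.0146 -0.0008 -0.0093 rot 0.095
12 8.4 mm 7.8 -5.7 cmd 0.0155 -0.0009 -0.0113 rot 0.119
15 10.5 mm 8.1 -6.8 cmd 0.0162 -0.0009 -0.0137 rot 0.142
18 12.6 mm 8.3 -8.2 cmd 0.0166 -0.001 -0.0163 rot 0.166
21 14.8 mm 8.4 -9.6 cmd 0.0168 -0.001 -0.0192 rot 0.19
24 16.9 mm 8.3 -11.2 cmd 0.0166 -0.001 -0.0224 rot 0.214
27 19.1 mm 8.1 -13.0 cmd 0.0162 -0.0009 -0.0259 rot 0.238
30 21.4 mm 7.8 -14.9 cmd 0.0155 -0.0009 -0.0298 rot 0.263
33 23.6 mm 7.2 -17.0 cmd 0.0144 -0.0008 -0.0339 rot 0.288
36 25.9 mm 6.5 -19.2 cmd 0.013 -0.0008 -0.0385 rot 0.314
```

Request:
{"method": "arm_command", "body": {
  "travel": [
    [0.01,-0.0006,-0.0015],
    [0.0119,-0.0007,-0.002],
    [0.0133,-0.0008,-0.0035],
    [0.0146,-0.0008,-0.0053],
    [0.0155,-0.0009,-0.0073],
    [0.0162,-0.0009,-0.0097],
    [0.0166,-0.001,-0.0123],
    [0.0168,-0.001,-0.0152],
    [0.0166,-0.001,-0.0184],
    [0.0162,-0.0009,-0.0219],
    [0.0155,-0.0009,-0.0258],
    [0.0144,-0.0008,-0.0299],
    [0.013,-0.0008,-0.0345],
    [0.013,-0.0008,-0.0345],
    [0.013,-0.0008,-0.0345]
  ],
  "delta_rot": [
    [0.0015,0.026,0],
    [0.003,0.049,0],
    [0.004,0.072,0],
    [0.0055,0.095,0],
    [0.007,0.119,0],
    [0.008,0.142,0],
    [0.0095,0.166,0],
    [0.011,0.19,0],
    [0.0125,0.214,0],
    [0.014,0.238,0],
    [0.015,0.263,0],
    [0.0165,0.288,0],
    [0.018,0.314,0],
    [0.018,0.314,0],
    [0.018,0.314,0]
  ]
}}

```text
time_s: 13.55
tcp_pos: [0.467, 0.2873, 0.0877]
eef_rot: [179.9, -26.4, 176.7]
contact_force: [-0.3, 0.8, -2.3]
gripper_width: 0.0156
gripper_force: 60.0
```

```bash
python3 snap.py s4 100,215,260,395 270,100,450,250
```

```text
{'time_s': np.float64(13.55), 'joints': array([  38.648,   30.031,   -0.302,  -17.58 ,  -80.306, -125.833]), 'tcp_pos': array([0.467, 0.287, 0.088]), 'eef_rot': array([179.935, -26.352, 176.673]), 'contact_force': array([-0.25 ,  0.79 , -2.276])}
```

View pics/s4.png

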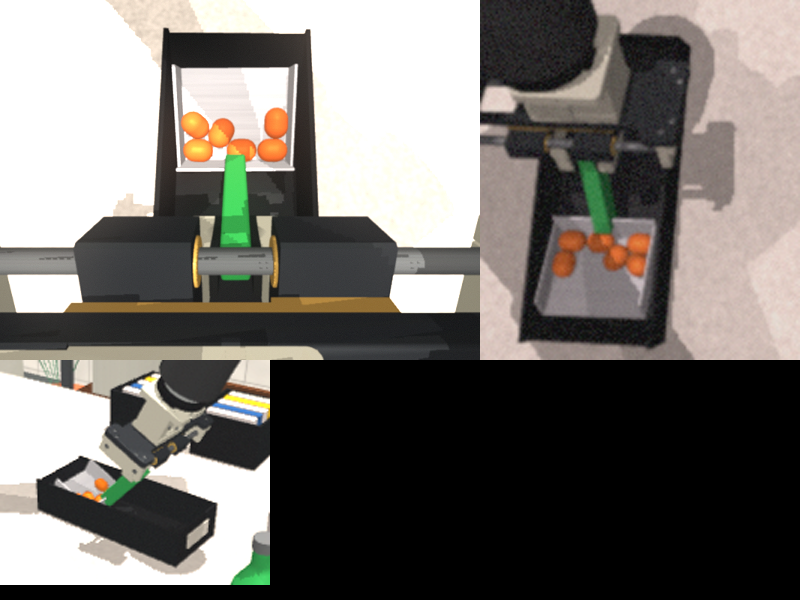

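All six capsules are in the pan. I'll lift and carry it, still tilted, to the scale.

Request:
{"method": "arm_command", "body": {
  "travel": [
    [0,0,0.02],
    [0,0,0.08],
    [0,0,0.17],
    [0,0,0.27],
    [0,0,0.36],
    [0,0,0.41],
    [0,-0.017,0.424],
    [-0.001,-0.06,0.424],
    [-0.001,-0.128,0.424],
    [-0.002,-0.213,0.424],
    [-0.003,-0.307,0.424],
    [-0.004,-0.401,0.424],
    [-0.005,-0.495,0.424],
    [-0.006,-0.581,0.424],
    [-0.007,-0.666,0.424],
    [-0.008,-0.743,0.424],
    [-0.008,-0.803,0.424],
    [-0.009,-0.837,0.424],
    [-0.009,-0.854,0.424],
    [-0.009,-0.854,0.424]
  ],
  "delta_rot": [
    [0,0,0],
    [0,0,0],
    [0,0,0],
    [0,0,0],
    [0,0,0],
    [0,0,0],
    [0,0,0.02],
    [0,0,0.07],
    [0,0,0.15],
    [0,0,0.25],
    [0,0,0.36],
    [0,0,0.47],
    [0,0,0.58],
    [0,0,0.68],
    [0,0,0.78],
    [0,0,0.87],
    [0,0,0.94],
    [0,0,0.98],
    [0,0,1.0],
    [0,0,1.0]
  ]
}}

```text
time_s: 16.2
tcp_pos: [0.4625, -0.1399, 0.3]
eef_rot: [179.9, -26.3, -93.3]
contact_force: [0.3, 0.7, -2.4]
gripper_width: 0.0158
gripper_force: 60.0
```

```bash
python3 - <<'E'
import numpy as np
S=lambda a:(.098*np.cos(a)+.0994*np.sin(a),-.098*np.sin(a)+.0994*np.cos(a))
c=np.array([.4625,-.1399,.3]);u=np.array([.0576,.998])
T=[];D=[]
for al,lz in [(26,.23),(26,.18),(24,.14),(18,.13),(12,.12),(6,.11),(0,.10),(-4,.1),(-8,.1),(-12,.1),(-16,.1),(-20,.1),(-25,.1),(-30,.1),(-36,.1),(-42,.1),(-48,.1),(-55,.1),(-55,.1),(-55,.1)]:
    x,z=S(np.radians(al)); p=np.r_[np.array([.455,-.271])+x*u,lz+z]
    T.append([round(v,3) for v in ((p-c)/.5).tolist()]); k=(26-al)/90; D.append([round(.998*k,3),round(-.058*k,3),0])
print(T);print(D)
E
```

```text
[[0.0, 0.001, -0.047], [0.0, 0.001, -0.147], [-0.0, -0.003, -0.218], [-0.001, -0.015, -0.211], [-0.002, -0.03, -0.206], [-0.003, -0.047, -0.203], [-0.004, -0.067, -0.201], [-0.005, -0.081, -0.188], [-0.005, -0.096, -0.176], [-0.006, -0.112, -0.165], [-0.007, -0.129, -0.155], [-0.008, -0.146, -0.146], [-0.01, -0.169, -0.137], [-0.011, -0.192, -0.13], [-0.013, -0.221, -0.124], [-0.014, -0.25, -0.121], [-0.016, -0.279, -0.121], [-0.018, -0.313, -0.125], [-0.018, -0.313, -0.125], [-0.018, -0.313, -0.125]]
[[0.0, -0.0, 0], [0.0, -0.0, 0], [0.022, -0.001, 0], [0.089, -0.005, 0], [0.155, -0.009, 0], [0.222, -0.013, 0], [0.288, -0.017, 0], [0.333, -0.019, 0], [0.377, -0.022, 0], [0.421, -0.024, 0], [0.466, -0.027, 0], [0.51, -0.03, 0], [0.566, -0.033, 0], [0.621, -0.036, 0], [0.688, -0.04, 0], [0.754, -0.044, 0], [0.821, -0.048, 0], [0.898, -0.052, 0], [0.898, -0.052, 0], [0.898, -0.052, 0]]
```

Request:
{"method": "arm_command", "body": {
  "travel": [
    [0.0,0.001,-0.047],
    [0.0,0.001,-0.147],
    [0.0,-0.003,-0.218],
    [-0.001,-0.015,-0.211],
    [-0.002,-0.03,-0.206],
    [-0.003,-0.047,-0.203],
    [-0.004,-0.067,-0.201],
    [-0.005,-0.081,-0.188],
    [-0.005,-0.096,-0.176],
    [-0.006,-0.112,-0.165],
    [-0.007,-0.129,-0.155],
    [-0.008,-0.146,-0.146],
    [-0.01,-0.169,-0.137],
    [-0.011,-0.192,-0.13],
    [-0.013,-0.221,-0.124],
    [-0.014,-0.25,-0.121],
    [-0.016,-0.279,-0.121],
    [-0.018,-0.313,-0.125],
    [-0.018,-0.313,-0.125],
    [-0.018,-0.313,-0.125]
  ],
  "delta_rot": [
    [0,0,0],
    [0,0,0],
    [0.022,-0.001,0],
    [0.089,-0.005,0],
    [0.155,-0.009,0],
    [0.222,-0.013,0],
    [0.288,-0.017,0],
    [0.333,-0.019,0],
    [0.377,-0.022,0],
    [0.421,-0.024,0],
    [0.466,-0.027,0],
    [0.51,-0.03,0],
    [0.566,-0.033,0],
    [0.621,-0.036,0],
    [0.688,-0.04,0],
    [0.754,-0.044,0],
    [0.821,-0.048,0],
    [0.898,-0.052,0],
    [0.898,-0.052,0],
    [0.898,-0.052,0]
  ]
}}

```text
time_s: 18.7
tcp_pos: [0.4544, -0.2963, 0.2367]
eef_rot: [179.8, 54.6, -93.4]
contact_force: [0.5, 0.0, -1.9]
gripper_width: 0.0158
gripper_force: 60.0
```

```bash
python3 snap.py s5 410,220,570,370 60,200,260,420
```

```text
{'time_s': np.float64(18.7), 'joints': array([ -43.498,   32.616,   17.506,  -41.714, -111.041,   37.835]), 'tcp_pos': array([ 0.454, -0.296,  0.237]), 'eef_rot': array([179.757,  54.618, -93.412]), 'contact_force': array([ 0.541,  0.035, -1.922])}
```

View pics/s5.png

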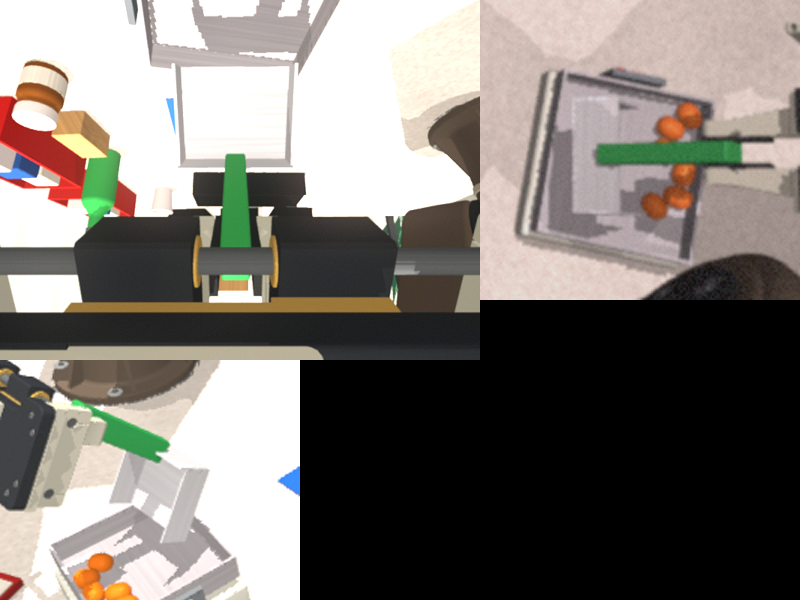

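Request:
{"method": "arm_command", "body": {
  "travel": [
    [0,0,0.06],
    [0,0,0.14],
    [0.02,0.06,0.16],
    [0.04,0.14,0.16],
    [0.06,0.24,0.16],
    [0.08,0.33,0.16],
    [0.09,0.39,0.16],
    [0.09,0.39,0.16],
    [0.09,0.39,0.16]
  ],
  "delta_rot": [
    [0,0,0],
    [0,0,0],
    [-0.1,0.006,0],
    [-0.21,0.012,0],
    [-0.32,0.018,0],
    [-0.43,0.025,0],
    [-0.53,0.03,0],
    [-0.607,0.035,0],
    [-0.607,0.035,0]
  ]
}}

```text
time_s: 19.98
tcp_pos: [0.4983, -0.0978, 0.3191]
eef_rot: [-179.9, -0.1, -92.9]
contact_force: [-1.0, -0.3, -1.4]
gripper_width: 0.0157
gripper_force: 60.0
```

```bash
python3 snap.py s6 410,220,570,370 60,200,260,420
```

```text
{'time_s': np.float64(19.975), 'joints': array([ 11.179,   1.468, -10.147,   0.114, -78.348, -14.089]), 'tcp_pos': array([ 0.498, -0.098,  0.319]), 'eef_rot': array([-1.79937e+02, -9.90000e-02, -9.28870e+01]), 'contact_force': array([-1.025, -0.281, -1.383])}
```

View pics/s6.png

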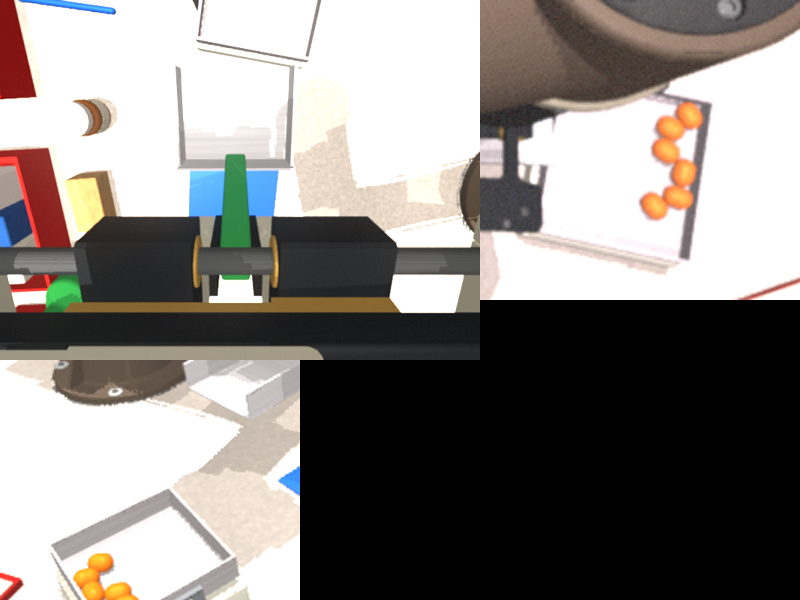

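Request:
{"method": "arm_command", "body": {
  "travel": [
    [0.02,0.02,0],
    [0.04,0.05,0],
    [0.06,0.08,0],
    [0.08,0.1,0],
    [0.1,0.13,0],
    [0.127,0.158,-0.05],
    [0.127,0.158,-0.1],
    [0.127,0.158,-0.16],
    [0.127,0.158,-0.22],
    [0.127,0.158,-0.3],
    [0.127,0.158,-0.36],
    [0.127,0.158,-0.4],
    [0.127,0.158,-0.4]
  ],
  "delta_rot": [
    [0,0,-0.1],
    [0,0,-0.21],
    [0,0,-0.32],
    [0,0,-0.43],
    [0,0,-0.54],
    [0,0,-0.65],
    [0,0,-0.76],
    [0,0,-0.87],
    [0,0,-0.968],
    [0,0,-0.968],
    [0,0,-0.968],
    [0,0,-0.968],
    [0,0,-0.968]
  ]
}}

```text
time_s: 21.75
tcp_pos: [0.5617, -0.0239, 0.1162]
eef_rot: [179.9, -0.3, 179.4]
contact_force: [1.1, 0.4, -0.7]
gripper_width: 0.0155
gripper_force: 60.0
```

Request:
{"method": "arm_command", "body": {
  "travel": [
    [0,0,-0.01],
    [0,0,-0.02],
    [0,0,-0.026],
    [0,0,-0.03],
    [0,0,-0.03]
  ],
  "delta_rot": [
    [0,0,0],
    [0,0,0],
    [0,0,0],
    [0,0,0],
    [0,0,0]
  ]
}}

```text
time_s: 22.38
tcp_pos: [0.5625, -0.0219, 0.1027]
eef_rot: [179.9, -0.1, 179.6]
contact_force: [0.3, 0.2, -1.4]
gripper_width: 0.0154
gripper_force: 60.0
```

Request:
{"method": "arm_command", "body": {
  "travel": [
    [0,0,-0.002],
    [0,0,-0.003],
    [0,0,-0.003]
  ],
  "delta_rot": [
    [0,0,0],
    [0,0,0],
    [0,0,0]
  ]
}}

```text
time_s: 22.75
tcp_pos: [0.5632, -0.0219, 0.1022]
eef_rot: [179.9, -0.0, 179.6]
contact_force: [-0.8, 1.2, 5.8]
gripper_width: 0.0156
gripper_force: 60.0
```

Request:
{"method": "arm_command", "body": {
  "travel": [
    [0,0,0],
    [0,0,0],
    [0,0,0],
    [0,0,0],
    [0,0,0],
    [0,0,0]
  ],
  "delta_rot": [
    [0,0,0],
    [0,0,0],
    [0,0,0],
    [0,0,0],
    [0,0,0],
    [0,0,0]
  ],
  "grip": 1.0
}}

```text
time_s: 23.5
tcp_pos: [0.5625, -0.0221, 0.1012]
eef_rot: [179.9, -0.1, 179.6]
contact_force: [-0.1, 0.4, 0.4]
gripper_width: 0.07
gripper_force: 0.0
```

Request:
{"method": "arm_command", "body": {
  "travel": [
    [0,0,0.03],
    [0,0,0.1],
    [0,0,0.2],
    [0,0,0.3],
    [0.06,0.08,0.4],
    [0.06,0.2,0.4],
    [0.06,0.3,0.4],
    [0.06,0.3,0.4],
    [0.06,0.3,0.4]
  ],
  "delta_rot": [
    [0,0,0],
    [0,0,0],
    [0,0,0],
    [0,0,0],
    [0,0,0],
    [0,0,0],
    [0,0,0],
    [0,0,0],
    [0,0,0]
  ]
}}

```text
time_s: 24.62
tcp_pos: [0.5924, 0.128, 0.302]
eef_rot: [179.9, -0.1, 179.6]
contact_force: [0.9, -0.3, 0.2]
gripper_width: 0.0876
gripper_force: 0.0
```

```bash
python3 - <<'E'
from plant import viewer
import cv2,numpy as np
a,b=[viewer.capture(n)["img"][:,:,::-1] for n in("scene","top")]
A=np.vstack([a[150:450,:],b[210:390,:]])
cv2.imwrite("pics/end.png",A)
E
```

```text
(no output)
```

View pics/end.png

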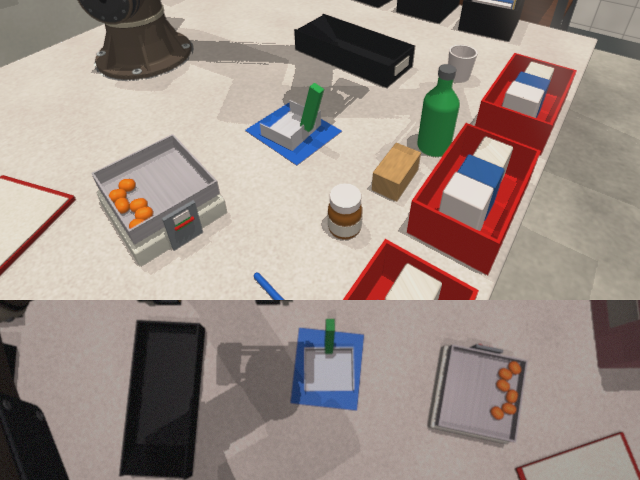

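The last picture shows the scoop upright on the mat near its centre, at about (329, 370) in the lower half. The six capsules are in the tray around (507, 390), the bin is empty, and the bystanders look unmoved. I'm handing it in.

```bash
python3 -c "
from plant import close_job
print(close_job())"
```

```text
the job is handed in; nothing more can be done
None
```

I handed the job in at about 25 s with all six capsules in the scale's tray and the scoop upright on the blue mat; the hand-in call returned no verdict, so whether it passed is unconfirmed.

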